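Set up the incense stand on the coffee table

ROBOT

A 6-joint arm with a two-finger parallel gripper is mounted at the origin on the work surface. World frame = base frame: x ahead of the robot, y to its left, z up, the work surface at z = 0. Lengths are in m, angles in rad, forces in N, time in s.
With the tool pointing down it reaches from about 0.425 to 0.925 m from the base axis. Payload 12.5 kg.
Tool frame: the origin (TCP) lies midway between the tips of the shut fingers; the grasp point (between the pads) lies behind it (robot.tcp_to_grasp is the z of the grasp point in the tool frame, in m); z points along the fingers, y is the line along which they close (so a half turn about z gives the same grasp; the last joint's range is limited). The gripper opens to 85 mm and grips with 20 to 120 N. Pads are 22 mm wide; open, the fingers measure 114 mm over their backs; the gripper's body (76 mm by 85 mm) begins 54 mm behind the grasp point. The pads swing forward as they close: fully open they stand 13 mm farther back than shut.
Start: joints at [-1.415, 0.491, 1.559, -0, 1.092, -0.106], TCP at [0.162, -0.604, 0.231] pointing down, gripper open.
Joint ranges: [-3.1, 3.1], [-0.84, 2.19], [0.05, 2.79], [-1.13, 4.28], [0.06, 2.93], [-2.69, 2.69]. Speed limits (rad/s): [2.22, 2.22, 2.79, 3.14, 3.14, 3.14].

INTERFACE

Orientations are given as [roll, pitch, yaw] about the fixed x, y, z axes, in that order (R = Rz(yaw) Ry(pitch) Rx(roll)).
In Python, from rig import robot gives the robot as it stands.
- The arm moves only by the tool drive_tool, never from a script. Its argument "commands" is a list of rows, each a list of 4 numbers: the shift along the tool's x, y, z scaled (see below), then the turn about the tool's z scaled (see below). In form: [[tx, ty, tz, yaw], ...]. A call has 1 to 5 rows; each row shifts and turns the commanded pose from where the row before left it, along the tool's axes as they then stand; what a row does not reach is not made up. The controller multiplies each number of a shift by 50 mm and each number of a turn by 90 degrees. A row lasts 1/12 s, in which the tool goes at most 41.7 mm and 7.16 degrees, less where a joint would pass 70% of its speed; a pose out of reach is approached as far as the arm can. A call with a number of a shift or a turn outside -1 to 1 is refused whole. A call with a gripper value outside its range is refused whole. "jaw" is the gripper command: -1 is shut, 1 is fully open, values between are in proportion, set as the call begins (left out, the last holds). The fingers move at their own pace and stop on an object; "newtons" is the grip in N (left out, the last holds). Time passes only in rows, so rows that do not move let the fingers close. It gives the time, the measured TCP pose, the force, the opening and the grip force at its end, in the units of the state.
- robot.read_state(): the state, without advancing time (a new reading comes with each control period).
- robot.snapshot(name): name is "scene" or "top" or "wrist"; returns a dict with "color" (480x640x3 uint8, red, green, blue), "depth" (480x640 float32, m along the optical axis (not along the pixel's ray), 0 where there is no reading), "fx", "fy", "cx", "cy" (pixels), "dist" ([k1, k2, p1, p2, k3] as OpenCV has them; the pictures are not rectified), "rvec" (rotation vector, rad) and "tvec" (3), from world to camera coordinates, as OpenCV has them. Camera axes: x right, y down, z forward; pixel columns grow to the right and rows downward; lengths in m; the calibration is good to about 2 mm. A picture is of the moment at which its call begins.
- robot.finish_job(): hands the job in; it is judged then, once.
The state is a dict: "t": time; "joint_pos": joint angles; "joint_vel": joint speeds; "joint_efforts": joint torques, N m; "eef_pos": TCP position; "eef_rot": TCP orientation; "force": force on the tool from outside, world axes, zero at the start; "moment": the same for the moment, N m; "gripper_width": finger opening in m; "grip_force": force on a finger pad.
Only numpy, scipy, OpenCV 4.12 (cv2) and the standard library are available. Lean on these libraries where they do the work, as an engineer would, in place of code of your own. Each camera call takes 0.05 s, during which the arm holds its last target. There are 200 camera calls.

TASK

Set up the incense stand: stand the white jar upright in the middle of the round dark wooden coaster, then seat the dark dish on the jar with its foot inside the jar's mouth, then stand the metal incense holder upright in the socket at the middle of the dish. Also lay the flat brass match tin, lid side up, in the middle of the rectangular leather mat, with its long side along the mat's long side (whenever you like). Set things down rather than dropping them, and leave the mug and the remote control where they are.

Things in the scene. Friction and masses are not known exactly. Their poses are not given: they have to be found in the camera images.
- jar_mid (a point): Open round white ceramic jar standing upright with its mouth up, outer diameter 62 mm, height 80 mm, wall 5 mm (mouth 52 mm across), about 0.25 kg. The point is on its axis, half-way up (40 mm above its underside); z is up.
- dish_socket (a point): Wide dark dish, 152 mm across, 0.28 kg. Point: on its axis, 26 mm over its underside; z up. Heights over the underside: foot 0-8 mm (40 mm diameter; enters the jar mouth until the flat bottom rests on the jar rim), floor 14 (flat to 60 mm from the axis), rim 25, central boss 54 mm in diameter, top 38 (grip it here). In the boss top: the socket, a recess 44 mm wide, 10 mm deep.
- holder_mid (a point): Silvery metal incense holder standing upright: a round foot 36 mm in diameter and 10 mm high, and on it a plain round stem 22 mm in diameter; 64 mm high over all, about 0.13 kg. The point is on its axis half-way up (32 mm above its underside); z is up. Its foot goes 10 mm down into the dish's socket.
- tin_mid (a point): Flat brass match tin lying flat, 84 mm (its x) by 58 mm (its y) by 20 mm high, about 0.12 kg, closed, with a framed round ornament on its lid. The point is its centre, 10 mm above its underside; z is up.
- coaster_top (a point): Round dark wooden coaster fixed to the table, 100 mm in diameter, 8 mm thick. The point is the centre of its top; z is up.
- mat_top (a point): Rectangular brown leather mat fixed to the table, 120 mm (its x) by 90 mm (its y), 4 mm thick. The point is the centre of its top; z is up.
- mug: Blue ceramic mug, 80 mm in diameter and 90 mm high, handle at its +y reaching about 75 mm from the axis. Origin at the centre of its underside. To be left alone.
- remote: Grey television remote control lying on the table, 170 mm (its x) by 48 mm by 20 mm high. Origin at the centre of its underside. To be left alone.
Not all that is in view belongs to the job. Leave any blue or orange look-alike of the part that bears tin_mid alone.

How it is judged:
On the way, in this order (a step that is already met when the one before it is completed fails the run):
1. the jar stands upright in the middle of the dark wooden coaster, let go (horizontal distance between jar_mid and coaster_top below 0.015 m and z of jar_mid in the frame of coaster_top between 0.036 and 0.044 m and angle between jar_mid's own z axis and vertical below 0.06 rad and contact force between the fingers and jar below 0.1 N), for 0.2 s.
2. the dish is seated level on the jar, which is still on the coaster, let go (all of step 1 and horizontal distance between dish_socket and jar_mid below 0.009 m and z of dish_socket in the frame of jar_mid between 0.054 and 0.062 m and angle between dish_socket's own z axis and vertical below 0.06 rad and contact force between the fingers and dish below 0.1 N), for 0.2 s.
3. the incense holder stands upright in the dish's socket, let go (all of step 2 and horizontal distance between holder_mid and dish_socket below 0.006 m and z of holder_mid in the frame of dish_socket between 0.03 and 0.038 m and angle between holder_mid's own z axis and vertical below 0.08 rad and contact force between the fingers and holder below 0.1 N), for 0.2 s.
At the end, for the whole second after the job is handed in: Jar upright within 15 mm of the coaster centre; dish level on it, foot in its mouth, within 9 mm of its axis; holder upright on the socket floor, within 6 mm; tin flat, lid up, within 15 mm of the mat centre, parallel to it within 15 degrees; all released and at rest (all of step 3 and horizontal distance between tin_mid and mat_top below 0.015 m and z of tin_mid in the frame of mat_top between 0.006 and 0.014 m and angle between tin_mid's own z axis and vertical below 0.06 rad and angle between the x axis of tin_mid and the x axis of mat_top, either way round below 0.26 rad and contact force between the fingers and tin below 0.1 N and linear speed of each of jar, dish, holder, tin below 0.02 m/s); the robot touches nothing.
It fails at once if the mug or the remote control is moved more than 25 mm (distance of any of mug, remote from where it was at the start of the episode above 0.025 m).
It fails at once if the jar is dropped or knocked over (faster than 0.7 m/s while not held, a fall of some 25 mm) (linear speed of jar above 0.7 m/s and contact force between the fingers and jar below 0.05 N).
It fails at once if the dish is dropped or knocked over (faster than 0.7 m/s while not held, a fall of some 25 mm) (linear speed of dish above 0.7 m/s and contact force between the fingers and dish below 0.05 N).
It fails at once if the holder is dropped or knocked over (faster than 0.7 m/s while not held, a fall of some 25 mm) (linear speed of holder above 0.7 m/s and contact force between the fingers and holder below 0.05 N).
It fails at once if the tin is dropped or knocked over (faster than 0.7 m/s while not held, a fall of some 25 mm) (linear speed of tin above 0.7 m/s and contact force between the fingers and tin below 0.05 N).
It also fails if it takes over 120 s, if anything falls off the work surface, if the arm or the gripper's body presses on something with over 40 N, if the wrist force passes 120 N, or if a joint passes its speed limit or range.

## Working session

There is one attempt and no reset: what is moved stays moved. The work goes in short steps, Python scripts to look and compute and a tool call to move; the robot and the scene stay as the last step left them, time stands still between calls to the robot, and variables do not carry over. Pictures are saved under pics/ and viewed, at most 14 in all, crops included, and the job is handed in when it is done.

Besides the shell and the picture viewer there is one more tool, called after "Call:" by a JSON object that holds its "fn" and its "kwargs", one argument or row to a line. drive_tool: Moves the arm, as the interface text tells. Its arguments: {"type":"object","properties":{"commands":{"type":"array"},"jaw":{"type":"number"},"newtons":{"type":"number"}},"required":["commands"]}

```bash
mkdir -p pics; ls; cat > h.py <<'E'
import numpy as np, cv2
from rig import robot
def snap(n):
    s=robot.snapshot(n); return s
def save(s,f): cv2.imwrite('pics/'+f,s['color'][:,:,::-1])
def K(s): return np.array([[s['fx'],0,s['cx']],[0,s['fy'],s['cy']],[0,0,1.]])
def ray(s,px):
    p=cv2.undistortPoints(np.array(px,float).reshape(-1,1,2),K(s),np.array(s['dist'],float)).reshape(-1,2)
    R=cv2.Rodrigues(np.array(s['rvec'],float))[0]; t=np.array(s['tvec'],float).ravel()
    d=np.c_[p,np.ones(len(p))]@R
    return -R.T@t,d
def onz(s,px,z):
    o,d=ray(s,px); return o+d*((z-o[2])/d[:,2])[:,None]
def cloud(s):
    v,u=np.mgrid[0:480,0:640]; o,d=ray(s,np.c_[u.ravel(),v.ravel()])
    return (o+d*s['depth'].reshape(-1,1)).reshape(480,640,3)
E
python3 - <<'E'
from h import *
for n in('top','scene'):
    s=snap(n); save(s,n+'0.png'); np.savez('/tmp/'+n,**s)
st=robot.read_state(); print(st, robot.tcp_to_grasp)
E
```

```text
pics
{'t': 0.1, 'joint_pos': array([-1.41461120e+00,  4.91520236e-01,  1.55938964e+00,  2.34570035e-05,
        1.09172231e+00, -1.05614302e-01]), 'joint_vel': array([ 6.10239768e-04, -2.77652185e-03,  6.20782789e-04, -6.63685695e-04,
       -6.93010350e-05,  1.09897209e-03]), 'joint_efforts': array([ 3.02568566e-03, -6.19448304e+01, -2.62024444e+01, -7.34169180e-05,
        2.95453487e-03,  1.64852239e-06]), 'eef_pos': array([ 0.16174861, -0.6034968 ,  0.23077277]), 'eef_rot': array([-3.14056111e+00, -1.30274198e-04,  2.61788540e-01]), 'force': array([-0.55607275, -0.3146466 , -0.33427896]), 'moment': array([0.03039358, 0.00991099, 0.00856558]), 'grip_force': 0.0, 'gripper_width': 0.0857325997176295} -0.0187
```

View pics/top0.png

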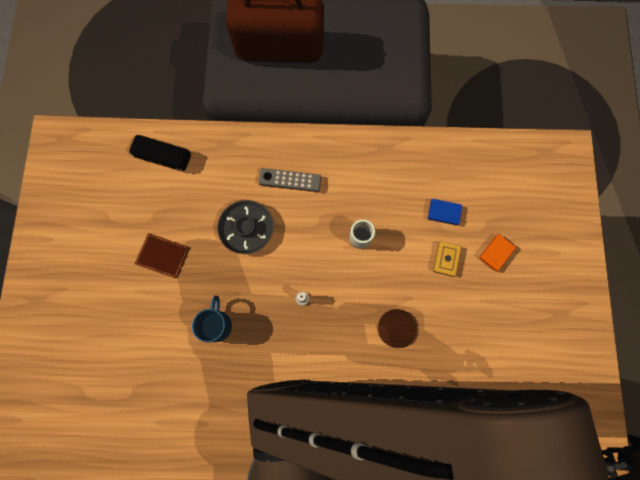

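View pics/scene0.png

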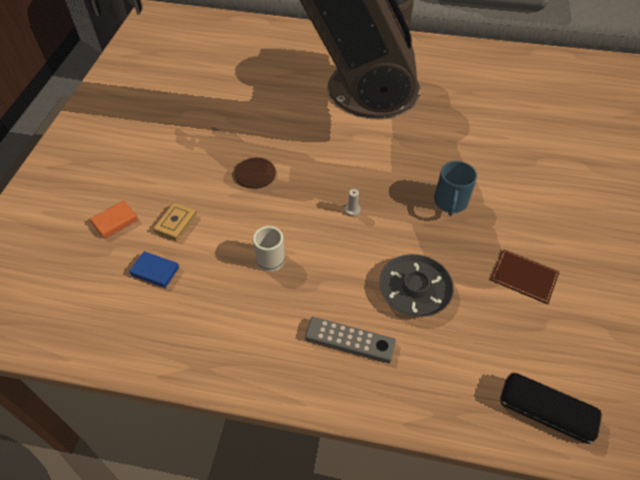

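Top view: jar (362,234), coaster (398,328), dish (246,227), holder (303,298), mat (162,255), mug (212,325), remote (290,180). The tin candidates are brass with a round ornament (448,259), blue (445,211) and orange (498,253). The brass one fits the description, and I'll confirm it in a crop.

```bash
cat > m.py <<'E'
from h import *
s=dict(np.load('/tmp/top.npz')); P=cloud(s)
hsv=cv2.cvtColor(s['color'],cv2.COLOR_RGB2HSV)
print('table z',np.median(P[280:330,120:180,2]))
def win(c,r):
    m=np.zeros((480,640),bool); m[c[1]-r:c[1]+r,c[0]-r:c[0]+r]=1; return m
def big(m):
    cs,_=cv2.findContours(m.astype(np.uint8),cv2.RETR_EXTERNAL,cv2.CHAIN_APPROX_NONE); return max(cs,key=cv2.contourArea)
def circ(m,z,n):
    c=big(m).reshape(-1,2); Q=onz(s,c,z)
    (x,y),(a,b),_=cv2.fitEllipse(Q[:,:2].astype(np.float32)); print(n,'%.4f %.4f  axes %.4f %.4f'%(x,y,a,b))
def rect(m,z,n):
    c=big(m).reshape(-1,2); Q=onz(s,c,z)
    r=cv2.minAreaRect((Q[:,:2]*1000).astype(np.float32)); B=cv2.boxPoints(r)
    e=B[1]-B[0];f=B[2]-B[1]; l=e if np.hypot(*e)>np.hypot(*f) else f
    print(n,np.round(r[0],1),np.round(r[1],1),'long yaw deg %.1f'%(np.degrees(np.arctan2(l[1],l[0]))%180))
H,S,V=[hsv[...,i].astype(int) for i in range(3)]
if __name__=='__main__':
    Z=P[...,2]
    circ(win((362,234),22)&(Z>.06),.08,'jar')
    circ(win((246,227),34)&(Z>.012),.025,'dish rim')
    circ(win((246,227),16)&(Z>.030),.038,'boss')
    circ(win((303,298),12)&(Z>.04),.064,'holder')
    circ(win((398,328),26)&(V<100)&(S>60),.008,'coaster')
    rect(win((162,255),32)&(V<110),.004,'mat')
    rect(win((448,259),24)&(Z>.012),.02,'tin')
    circ(win((212,325),30)&(Z>.06),.09,'mug')
    for c,n in(((445,211),'blue'),((498,253),'orange'),((290,180),'remote'),((160,152),'case')):
        rect(win(c,36 if n in('remote','case') else 22)&(Z>.01),.02,n)
    a=cv2.resize(s['color'][190:290,400:530],None,fx=5,fy=5,interpolation=cv2.INTER_CUBIC)
    cv2.imwrite('pics/tin.png',a[:,:,::-1])
E
python3 m.py
```

```text
table z 0.00012902385175794784
jar 0.6167 -0.1397  axes 0.0598 0.0643
dish rim 0.6357 0.1703  axes 0.1475 0.1479
boss 0.6347 0.1692  axes 0.0518 0.0533
holder 0.4482 0.0104  axes 0.0196 0.0219
coaster 0.3803 -0.2410  axes 0.0963 0.1018
mat [555.3 387.8] [122.5  88.5] long yaw deg 72.1
tin [ 563.9 -371.3] [61.7 85.3] long yaw deg 167.9
mug 0.3782 0.2270  axes 0.0789 0.0984
blue [ 693.4 -369.6] [87.8 61.7] long yaw deg 79.6
orange [ 585.1 -505.5] [58.6 87.4] long yaw deg 141.8
remote [773.3  57.1] [169.5  51.8] long yaw deg 84.7
case [844.4 421.3] [170.6  67.6] long yaw deg 75.0
```

View pics/tin.png

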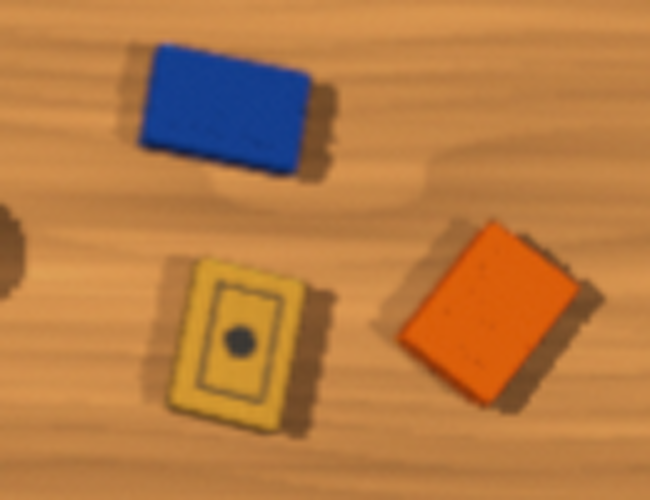

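The crop confirms it: the brass tin with the framed round ornament, lid up, is at (448,259) and is the only match; the blue and orange boxes are plain. I'll start with the tin by turning to its yaw and moving above it.

```bash
cat > plan.py <<'E'
import sys; from h import *
# usage: plan.py x y z yawdeg  -> turn first, then shift (tool units)
x,y,z,w=map(float,sys.argv[1:]); s=robot.read_state()
p=s['eef_pos']; c=np.degrees(s['eef_rot'][2]); dw=(w-c+180)%360-180; a=np.radians(w)
d=np.array([x,y,z])-p
t=np.array([np.cos(a)*d[0]+np.sin(a)*d[1],np.sin(a)*d[0]-np.cos(a)*d[1],-d[2]])/.05
print('t %.2f pos'%s['t'],np.round(p,4),'yaw %.1f'%c,'TURN total %.3f'%(-dw/90),'SHIFT total',np.round(t,3),'q',np.round(s['joint_pos'],2))
E
python3 plan.py .564 -.371 .2 -12
```

```text
t 0.10 pos [ 0.1617 -0.6035  0.2308] yaw 15.0 TURN total 0.300 SHIFT total [ 6.902 -6.221  0.615] q [-1.41  0.49  1.56  0.    1.09 -0.11]
```

Call:
{"fn": "drive_tool", "kwargs": {
  "commands": [
    [0,0,0,0.06],
    [0,0,0,0.06],
    [0,0,0,0.06],
    [0,0,0,0.06],
    [0,0,0,0.06]
  ],
  "jaw": 1,
  "newtons": 40
}}

```text
t: 0.52
eef_pos: [0.1618, -0.6036, 0.2309]
eef_rot: [-3.141, 0.0, -0.214]
force: [-0.0, 0.7, 0.3]
gripper_width: 0.0852
grip_force: 0.0
```

Call:
{"fn": "drive_tool", "kwargs": {
  "commands": [
    [0.46,-0.415,0.04,0],
    [0.46,-0.415,0.04,0],
    [0.46,-0.415,0.04,0],
    [0.46,-0.415,0.04,0],
    [0.46,-0.415,0.04,0]
  ]
}}

```text
t: 0.93
eef_pos: [0.2968, -0.5252, 0.221]
eef_rot: [-3.141, 0.0, -0.21]
force: [-0.3, -0.8, 0.1]
gripper_width: 0.0855
grip_force: 0.0
```

Call:
{"fn": "drive_tool", "kwargs": {
  "commands": [
    [0.46,-0.415,0.04,0],
    [0.46,-0.415,0.04,0],
    [0.46,-0.415,0.04,0],
    [0.46,-0.415,0.04,0],
    [0.46,-0.415,0.04,0]
  ]
}}

```text
t: 1.35
eef_pos: [0.431, -0.4475, 0.2109]
eef_rot: [-3.141, 0.0, -0.209]
force: [-0.2, 0.0, 0.0]
gripper_width: 0.0853
grip_force: 0.0
```

Call:
{"fn": "drive_tool", "kwargs": {
  "commands": [
    [0.46,-0.415,0.04,0],
    [0.46,-0.415,0.04,0],
    [0.46,-0.415,0.04,0],
    [0.46,-0.415,0.04,0],
    [0.46,-0.415,0.04,0]
  ]
}}

```text
t: 1.77
eef_pos: [0.5651, -0.3699, 0.2008]
eef_rot: [-3.141, 0.001, -0.209]
force: [-0.0, -0.2, 1.4]
gripper_width: 0.0855
grip_force: 0.0
```

```bash
cat > wr.py <<'E'
import sys; from h import *; import m
# wrist look: wr.py name kind z (kind: hi-threshold height mask)
n,kind,z,th=sys.argv[1],sys.argv[2],float(sys.argv[3]),float(sys.argv[4]); cx,cy=map(float,sys.argv[5:7]); r=float(sys.argv[7])
s=snap('wrist'); save(s,n+'.png'); m.s=s; P=cloud(s)
k=(P[...,2]>th)&(P[...,2]<z+.012)&(np.hypot(P[...,0]-cx,P[...,1]-cy)<r)&(s['depth']>0)
print('px',k.sum(),'z max',np.percentile(P[k][:,2],98) if k.any() else None)
(m.rect if kind=='rect' else m.circ)(k,z,n)
E
sed -i 's/^s=dict.*/s=dict(np.load("\/tmp\/top.npz")); P=cloud(s)/; s/^print/#print/' m.py
python3 wr.py wtin rect .02 .012 .564 -.371 .08
```

```text
px 6647 z max 0.02130862475760804
wtin [ 565.3 -371.5] [57.4 83.7] long yaw deg 167.2
```

View pics/wtin.png

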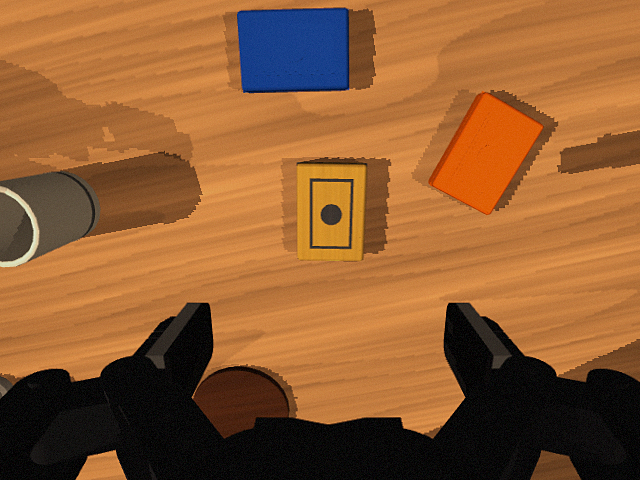

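Call:
{"fn": "drive_tool", "kwargs": {
  "commands": [
    [0,0.03,0.7,0],
    [0,0,0.7,0],
    [0,0,0.7,0],
    [0,0,0.7,0],
    [0,0,0.7,0]
  ]
}}

```text
t: 2.23
eef_pos: [0.5634, -0.3722, 0.0245]
eef_rot: [-3.142, 0.0, -0.209]
force: [1.1, -0.7, -0.1]
gripper_width: 0.0856
grip_force: 0.0
```

Call:
{"fn": "drive_tool", "kwargs": {
  "commands": [
    [0,0,0.1,0],
    [0,0,0.1,0],
    [0,0,0.1,0],
    [0,0,0.1,0],
    [0,0,0.08,0]
  ]
}}

```text
t: 2.65
eef_pos: [0.5643, -0.373, 0.0037]
eef_rot: [3.14, -0.002, -0.209]
force: [0.4, 0.5, 0.3]
gripper_width: 0.0855
grip_force: 0.0
```

Call:
{"fn": "drive_tool", "kwargs": {
  "commands": [
    [0,0,0,0],
    [0,0,0,0],
    [0,0,0,0],
    [0,0,0,0],
    [0,0,0,0]
  ],
  "jaw": -1
}}

```text
t: 3.07
eef_pos: [0.564, -0.3728, 0.0034]
eef_rot: [3.141, -0.001, -0.209]
force: [-0.7, 0.6, 6.7]
gripper_width: 0.057
grip_force: 43.5
```

Call:
{"fn": "drive_tool", "kwargs": {
  "commands": [
    [0,0,0,0],
    [0,0,0,0],
    [0,0,0,0],
    [0,0,0,0],
    [0,0,0,0]
  ]
}}

```text
t: 3.48
eef_pos: [0.564, -0.3728, 0.0034]
eef_rot: [3.141, -0.001, -0.209]
force: [-2.1, 0.2, 6.9]
gripper_width: 0.0567
grip_force: 43.5
```

Call:
{"fn": "drive_tool", "kwargs": {
  "commands": [
    [0,0,-0.4,0],
    [0,0,-0.8,0],
    [0,0,-0.8,0],
    [0,0,-0.8,0],
    [0,0,-0.8,0]
  ]
}}

```text
t: 3.9
eef_pos: [0.5633, -0.3722, 0.1843]
eef_rot: [-3.142, 0.0, -0.209]
force: [0.2, 0.1, -1.2]
gripper_width: 0.0569
grip_force: 43.3
```

Call:
{"fn": "drive_tool", "kwargs": {
  "commands": [
    [0,0,0,-0.062],
    [0,0,0,-0.062],
    [0,0,0,-0.062],
    [0,0,0,-0.062],
    [0,0,0,-0.062]
  ]
}}

```text
t: 4.32
eef_pos: [0.5635, -0.3723, 0.1825]
eef_rot: [3.142, -0.0, 0.282]
force: [-0.8, 1.2, -0.9]
gripper_width: 0.0566
grip_force: 43.3
```

Call:
{"fn": "drive_tool", "kwargs": {
  "commands": [
    [0,0,0,-0.062],
    [0,0,0,-0.062],
    [0,0,0,-0.062],
    [0,0,0,-0.062],
    [0,0,0,-0.062]
  ]
}}

```text
t: 4.73
eef_pos: [0.5635, -0.3724, 0.1824]
eef_rot: [-3.141, 0.0, 0.769]
force: [0.1, 0.2, -0.4]
gripper_width: 0.0569
grip_force: 43.3
```

Call:
{"fn": "drive_tool", "kwargs": {
  "commands": [
    [0,0,0,-0.062],
    [0,0,0,-0.062],
    [0,0,0,-0.062],
    [0,0,0,-0.062],
    [0,0,0,-0.062]
  ]
}}

```text
t: 5.15
eef_pos: [0.5635, -0.3724, 0.1823]
eef_rot: [-3.141, 0.0, 1.256]
force: [-0.1, -0.3, -2.2]
gripper_width: 0.0571
grip_force: 43.3
```

Call:
{"fn": "drive_tool", "kwargs": {
  "commands": [
    [0.72,-0.244,0,0],
    [0.72,-0.244,0,0],
    [0.72,-0.244,0,0],
    [0.72,-0.244,0,0],
    [0.72,-0.244,0,0]
  ]
}}

```text
t: 5.57
eef_pos: [0.5618, -0.1808, 0.1824]
eef_rot: [3.142, 0.0, 1.251]
force: [1.6, -0.4, -1.2]
gripper_width: 0.0569
grip_force: 43.3
```

Call:
{"fn": "drive_tool", "kwargs": {
  "commands": [
    [0.72,-0.244,0,0],
    [0.72,-0.244,0,0],
    [0.72,-0.244,0,0],
    [0.72,-0.244,0,0],
    [0.72,-0.244,0,0]
  ]
}}

```text
t: 5.98
eef_pos: [0.5604, 0.0095, 0.1825]
eef_rot: [3.141, -0.0, 1.251]
force: [0.9, 0.3, -0.8]
gripper_width: 0.0571
grip_force: 43.3
```

Call:
{"fn": "drive_tool", "kwargs": {
  "commands": [
    [0.72,-0.244,0,0],
    [0.72,-0.244,0,0],
    [0.72,-0.244,0,0],
    [0.72,-0.244,0,0],
    [0.72,-0.244,0,0]
  ]
}}

```text
t: 6.4
eef_pos: [0.559, 0.1996, 0.1825]
eef_rot: [3.141, -0.0, 1.251]
force: [0.5, -0.9, -1.1]
gripper_width: 0.0569
grip_force: 43.3
```

Call:
{"fn": "drive_tool", "kwargs": {
  "commands": [
    [0.72,-0.244,0,0],
    [0.72,-0.244,0,0],
    [0.72,-0.244,0,0],
    [0.72,-0.244,0,0],
    [0.36,-0.122,0,0]
  ]
}}

```text
t: 6.82
eef_pos: [0.5574, 0.3726, 0.1823]
eef_rot: [3.142, -0.001, 1.254]
force: [-0.1, -0.5, -1.3]
gripper_width: 0.0569
grip_force: 43.3
```

```bash
python3 plan.py .5553 .3878 .2 72
```

```text
t 6.82 pos [0.5574 0.3726 0.1823] yaw 71.8 TURN total -0.002 SHIFT total [ 0.276 -0.133 -0.354] q [0.49 0.6  1.49 0.   1.05 0.81]
```

Call:
{"fn": "drive_tool", "kwargs": {
  "commands": [
    [0.25,-0.13,0.2,0],
    [0,0,0.7,0],
    [0,0,0.7,0],
    [0,0,0.7,0],
    [0,0,0.6,0]
  ]
}}

```text
t: 7.23
eef_pos: [0.5551, 0.3817, 0.0346]
eef_rot: [-3.141, 0.001, 1.251]
force: [-0.3, 0.3, -0.8]
gripper_width: 0.0572
grip_force: 43.3
```

Call:
{"fn": "drive_tool", "kwargs": {
  "commands": [
    [0,0,0.2,0],
    [0,0,0.1,0],
    [0,0,0.1,0],
    [0,0,0.1,0],
    [0,0,0.04,0]
  ]
}}

```text
t: 7.65
eef_pos: [0.5565, 0.3827, 0.0111]
eef_rot: [3.14, -0.001, 1.251]
force: [-0.7, 0.3, -1.4]
gripper_width: 0.0569
grip_force: 43.3
```

Call:
{"fn": "drive_tool", "kwargs": {
  "commands": [
    [0,0,0,0],
    [0,0,0,0],
    [0,0,0,0]
  ]
}}

```text
t: 7.9
eef_pos: [0.5563, 0.3828, 0.0111]
eef_rot: [3.141, -0.001, 1.251]
force: [-0.2, 0.1, -1.8]
gripper_width: 0.057
grip_force: 43.3
```

```bash
python3 plan.py .5553 .3878 .0075 72
```

```text
t 7.90 pos [0.5563 0.3828 0.0111] yaw 71.7 TURN total -0.003 SHIFT total [ 0.089 -0.049  0.072] q [ 0.51  0.81  1.59 -0.    0.74  0.82]
```

Call:
{"fn": "drive_tool", "kwargs": {
  "commands": [
    [0.08,-0.05,0,0],
    [0,0,0.04,0],
    [0,0,0.03,0],
    [0,0,0,0],
    [0,0,0,0]
  ]
}}

```text
t: 8.32
eef_pos: [0.5548, 0.3877, 0.0074]
eef_rot: [3.141, -0.001, 1.252]
force: [-2.4, 0.6, 5.2]
gripper_width: 0.0566
grip_force: 44.1
```

Call:
{"fn": "drive_tool", "kwargs": {
  "commands": [
    [0,0,0,0],
    [0,0,0,0],
    [0,0,0,0],
    [0,0,0,0],
    [0,0,0,0]
  ],
  "jaw": 1
}}

```text
t: 8.73
eef_pos: [0.5548, 0.3871, 0.0066]
eef_rot: [-3.142, 0.0, 1.251]
force: [-0.2, 0.0, -0.9]
gripper_width: 0.0854
grip_force: 0.0
```

Call:
{"fn": "drive_tool", "kwargs": {
  "commands": [
    [0,0,-0.3,0],
    [0,0,-0.7,0],
    [0,0,-0.8,0],
    [0,0,-0.8,0],
    [0,0,-0.8,0]
  ]
}}

```text
t: 9.15
eef_pos: [0.5546, 0.387, 0.1784]
eef_rot: [-3.141, 0.0, 1.251]
force: [1.0, 0.2, 0.0]
gripper_width: 0.0854
grip_force: 0.0
```

```bash
python3 wr.py wtin2 rect .024 .014 .5553 .3878 .08;  python3 plan.py .617 -.140 .2 72
```

```text
px 7795 z max 0.02536242490549862
wtin2 [555.2 389.1] [83.5 57.3] long yaw deg 71.2
t 9.20 pos [0.557  0.3885 0.1872] yaw 71.7 TURN total -0.003 SHIFT total [-9.681  4.408 -0.256] q [ 0.51  0.61  1.47 -0.    1.05  0.83]
```

View pics/wtin2.png

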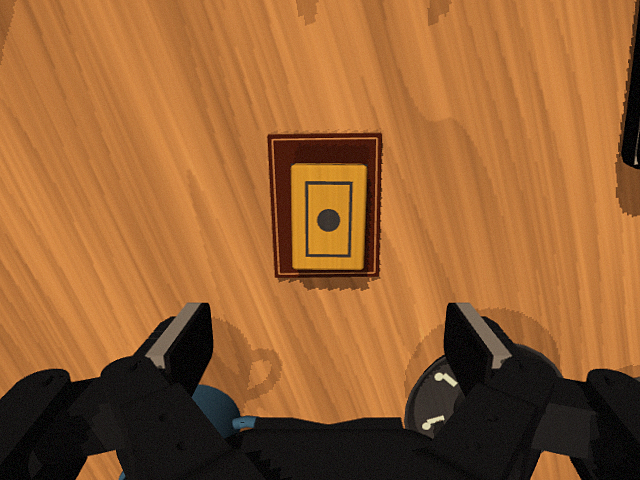

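The tin lies lid up on the mat: tin (329,217), mat spanning about (270–381, 133–278). I'll measure the mat outline from this close view.

```bash
python3 - <<'E'
from h import *; import m
s=snap('wrist'); m.s=s
# mat corners read off the picture, cast on z=.004; refine by mask
hsv=cv2.cvtColor(s['color'],cv2.COLOR_RGB2HSV); k=np.zeros((480,640),bool); k[120:276,255:395]=1
k&=(hsv[...,2]<120); k=cv2.morphologyEx(k.astype(np.uint8),cv2.MORPH_OPEN,np.ones((3,3)))
m.rect(k>0,.004,'mat')
C=onz(s,[(269,134),(380,133),(380,277),(276,276)],.004); print(C[:,:2].mean(0),C.round(4)[:,:2].tolist())
E
```

```text
mat [554.1 391.8] [112.9  80.2] long yaw deg 72.5
[0.55909118 0.39385322] [[0.5345, 0.4659], [0.6192, 0.4387], [0.5847, 0.3205], [0.4979, 0.3504]]
```

Call:
{"fn": "drive_tool", "kwargs": {
  "commands": [
    [-0.69,0.315,0,0],
    [-0.69,0.315,0,0],
    [-0.69,0.315,0,0],
    [-0.69,0.315,0,0],
    [-0.69,0.315,0,0]
  ]
}}

```text
t: 9.67
eef_pos: [0.5752, 0.1971, 0.1764]
eef_rot: [-3.141, 0.0, 1.252]
force: [0.4, -0.2, -0.3]
gripper_width: 0.0852
grip_force: 0.0
```

Call:
{"fn": "drive_tool", "kwargs": {
  "commands": [
    [-0.69,0.315,0,0],
    [-0.69,0.315,0,0],
    [-0.69,0.315,0,0],
    [-0.69,0.315,0,0],
    [-0.69,0.315,0,0]
  ]
}}

```text
t: 10.08
eef_pos: [0.5958, 0.0083, 0.1764]
eef_rot: [-3.141, 0.0, 1.251]
force: [1.0, -0.1, -0.3]
gripper_width: 0.0855
grip_force: 0.0
```

Call:
{"fn": "drive_tool", "kwargs": {
  "commands": [
    [-0.69,0.315,-0.2,0],
    [-0.69,0.315,-0.2,0],
    [-0.69,0.315,-0.2,0],
    [-0.69,0.315,0,0],
    [0,0,0,0]
  ]
}}

```text
t: 10.5
eef_pos: [0.613, -0.1466, 0.2068]
eef_rot: [3.14, 0.001, 1.247]
force: [-0.4, -0.4, -0.1]
gripper_width: 0.0855
grip_force: 0.0
```

```bash
python3 wr.py wjar circ .08 .07 .617 -.140 .05;  python3 plan.py .617 -.140 .2 72
```

```text
px 2056 z max 0.0808238455406704
wjar 0.6181 -0.1393  axes 0.0598 0.0614
t 10.55 pos [ 0.6125 -0.1439  0.2063] yaw 71.5 TURN total -0.006 SHIFT total [0.101 0.063 0.125] q [-0.34  0.52  1.58 -0.    1.04 -0.01]
```

View pics/wjar.png

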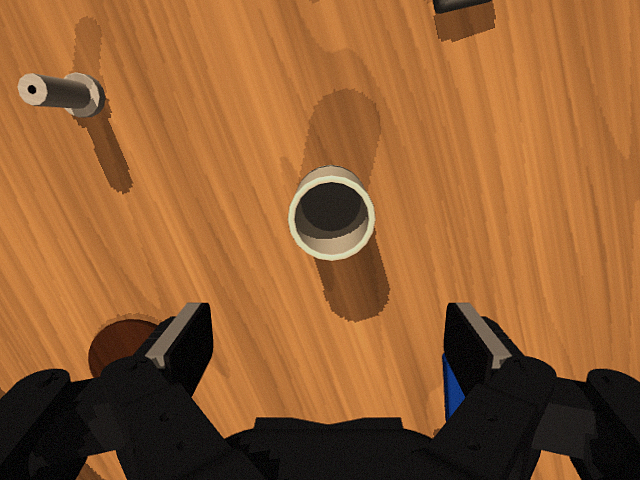

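The jar mouth centre is at (332,218), which gives (0.618, -0.139). I'll descend and grasp.

Call:
{"fn": "drive_tool", "kwargs": {
  "commands": [
    [0.12,0.08,0,0],
    [0,0,0.4,0],
    [0,0,0.4,0],
    [0,0,0.4,0],
    [0,0,0.4,0]
  ]
}}

```text
t: 10.97
eef_pos: [0.6184, -0.134, 0.1258]
eef_rot: [-3.141, -0.0, 1.253]
force: [-0.4, -0.0, -0.1]
gripper_width: 0.0857
grip_force: 0.0
```

Call:
{"fn": "drive_tool", "kwargs": {
  "commands": [
    [0,0,0.4,0],
    [0,0,0.4,0],
    [0,0,0.4,0],
    [0,0,0.4,0],
    [0,0,0.3,0]
  ]
}}

```text
t: 11.38
eef_pos: [0.618, -0.1339, 0.0299]
eef_rot: [-3.14, -0.0, 1.253]
force: [0.4, -1.2, 0.4]
gripper_width: 0.0853
grip_force: 0.0
```

Call:
{"fn": "drive_tool", "kwargs": {
  "commands": [
    [0,0,0,0],
    [0,0,0,0],
    [0,0,0,0],
    [0,0,0,0],
    [0,0,0,0]
  ],
  "jaw": -1
}}

```text
t: 11.8
eef_pos: [0.6185, -0.1359, 0.0326]
eef_rot: [3.141, 0.0, 1.252]
force: [-0.2, 0.2, -2.9]
gripper_width: 0.062
grip_force: 44.1
```

Call:
{"fn": "drive_tool", "kwargs": {
  "commands": [
    [0,0,0,0],
    [0,0,0,0],
    [0,0,0,0]
  ]
}}

```text
t: 12.05
eef_pos: [0.6182, -0.1362, 0.032]
eef_rot: [3.141, 0.0, 1.251]
force: [0.1, 0.3, -2.1]
gripper_width: 0.0627
grip_force: 44.1
```

Call:
{"fn": "drive_tool", "kwargs": {
  "commands": [
    [0,0,-0.2,0],
    [0,0,-0.5,0],
    [0,0,-0.6,0],
    [0,0,-0.5,0],
    [0,0,-0.2,0]
  ]
}}

```text
t: 12.47
eef_pos: [0.6193, -0.1365, 0.136]
eef_rot: [3.137, 0.0, 1.251]
force: [0.1, -0.7, -3.3]
gripper_width: 0.0622
grip_force: 45.1
```

```bash
python3 plan.py .3803 -.2410 .132 72
```

```text
t 12.47 pos [ 0.6193 -0.1365  0.136 ] yaw 71.7 TURN total -0.003 SHIFT total [-3.464 -3.9    0.08 ] q [-0.32  0.6   1.63 -0.    0.9  -0.  ]
```

Call:
{"fn": "drive_tool", "kwargs": {
  "commands": [
    [-0.34,-0.39,0,0],
    [-0.34,-0.39,0,0],
    [-0.34,-0.39,0,0],
    [-0.34,-0.39,0,0],
    [-0.34,-0.39,0,0]
  ]
}}

```text
t: 12.88
eef_pos: [0.4976, -0.1864, 0.1316]
eef_rot: [-3.141, 0.0, 1.252]
force: [0.7, -0.7, -1.9]
gripper_width: 0.062
grip_force: 45.0
```

Call:
{"fn": "drive_tool", "kwargs": {
  "commands": [
    [-0.34,-0.39,0,0],
    [-0.34,-0.39,0,0],
    [-0.34,-0.39,0,0],
    [-0.34,-0.39,0,0],
    [-0.34,-0.39,0,0]
  ]
}}

```text
t: 13.3
eef_pos: [0.3784, -0.2365, 0.1317]
eef_rot: [-3.141, 0.0, 1.251]
force: [-0.1, -0.5, -2.5]
gripper_width: 0.0626
grip_force: 45.0
```

Call:
{"fn": "drive_tool", "kwargs": {
  "commands": [
    [0,0,0,0],
    [0,0,0,0]
  ]
}}

```text
t: 13.47
eef_pos: [0.3789, -0.2367, 0.1319]
eef_rot: [-3.142, 0.0, 1.249]
force: [0.1, -0.4, -2.5]
gripper_width: 0.062
grip_force: 45.2
```

```bash
python3 plan.py .380 -.2380 .041 72; python3 - <<'E'
from h import *
s=snap('top'); save(s,'topc.png'); np.savez('/tmp/top2',**s)
s=snap('wrist'); save(s,'wc.png')
E
```

```text
t 13.47 pos [ 0.3789 -0.2367  0.1319] yaw 71.6 TURN total -0.005 SHIFT total [-0.017  0.029  1.818] q [-0.71  0.39  2.09 -0.    0.66 -0.38]
```

View pics/wc.png

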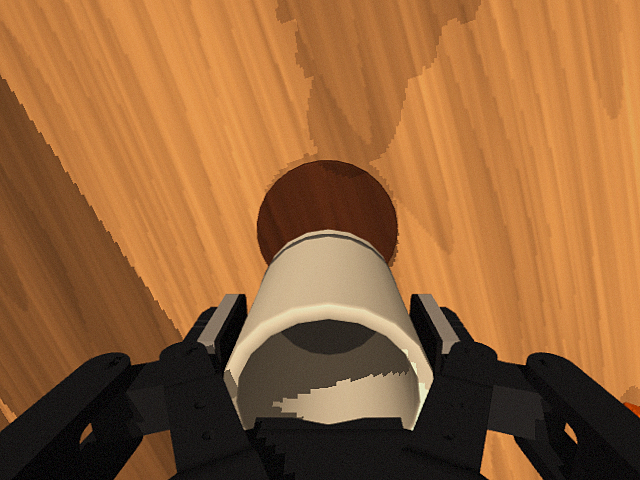

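The coaster arc shows above the jar: left (258,225), top (327,160), right (397,222). I'll fit its centre.

```bash
python3 - <<'E'
from h import *
from scipy.optimize import least_squares as L
s=snap('wrist')
Q=onz(s,[(258,225),(264,205),(280,180),(300,166),(327,160),(355,166),(380,185),(394,207),(397,222)],.008)[:,:2]
r=L(lambda p:np.hypot(Q[:,0]-p[0],Q[:,1]-p[1])-.05,[.38,-.24]); print(r.x,np.abs(r.fun).max())
E
```

```text
[ 0.37977432 -0.23840284] 0.0015243818766435685
```

Call:
{"fn": "drive_tool", "kwargs": {
  "commands": [
    [0,0.02,0.3,0],
    [0,0,0.4,0],
    [0,0,0.4,0],
    [0,0,0.4,0],
    [0,0,0.2,0]
  ]
}}

```text
t: 14.03
eef_pos: [0.381, -0.236, 0.0449]
eef_rot: [-3.14, -0.001, 1.253]
force: [0.4, -0.2, -3.0]
gripper_width: 0.062
grip_force: 45.1
```

Call:
{"fn": "drive_tool", "kwargs": {
  "commands": [
    [0,0,0.04,0],
    [0,0,0.03,0],
    [0,0,0.02,0],
    [0,0,0,0],
    [0,0,0,0]
  ]
}}

```text
t: 14.45
eef_pos: [0.381, -0.2368, 0.0429]
eef_rot: [3.14, 0.001, 1.252]
force: [-0.2, 0.5, -3.3]
gripper_width: 0.0623
grip_force: 45.1
```

Call:
{"fn": "drive_tool", "kwargs": {
  "commands": [
    [0,0,0.03,0],
    [0,0,0.03,0],
    [0,0,0.02,0],
    [0,0,0,0],
    [0,0,0,0]
  ]
}}

```text
t: 14.87
eef_pos: [0.3809, -0.2369, 0.0397]
eef_rot: [3.14, 0.001, 1.251]
force: [-2.0, 2.6, 24.3]
gripper_width: 0.0621
grip_force: 47.1
```

Call:
{"fn": "drive_tool", "kwargs": {
  "commands": [
    [0,0,-0.02,0],
    [0,0,0,0]
  ]
}}

```text
t: 15.03
eef_pos: [0.3808, -0.2369, 0.0398]
eef_rot: [3.14, 0.001, 1.251]
force: [-0.4, -0.8, 8.9]
gripper_width: 0.0622
grip_force: 46.1
```

Call:
{"fn": "drive_tool", "kwargs": {
  "commands": [
    [0,0,0,0],
    [0,0,0,0],
    [0,0,0,0],
    [0,0,0,0],
    [0,0,0,0]
  ],
  "jaw": 1
}}

```text
t: 15.45
eef_pos: [0.3806, -0.2367, 0.0392]
eef_rot: [-3.141, 0.0, 1.251]
force: [-0.2, -0.0, 0.1]
gripper_width: 0.0855
grip_force: 0.0
```

Call:
{"fn": "drive_tool", "kwargs": {
  "commands": [
    [0,0,-0.4,0],
    [0,0,-0.6,0],
    [0,0,-0.7,0],
    [0,0,-0.8,0],
    [0,0,-0.8,0]
  ]
}}

```text
t: 15.87
eef_pos: [0.3802, -0.2362, 0.2059]
eef_rot: [-3.141, -0.0, 1.251]
force: [0.1, -0.8, 0.1]
gripper_width: 0.0857
grip_force: 0.0
```

Call:
{"fn": "drive_tool", "kwargs": {
  "commands": [
    [0,0,-0.3,0],
    [0,0,0,0]
  ]
}}

```text
t: 16.03
eef_pos: [0.3816, -0.2374, 0.2228]
eef_rot: [3.135, 0.003, 1.252]
force: [-0.4, -0.6, -0.9]
gripper_width: 0.0855
grip_force: 0.0
```

```bash
python3 wr.py wjar2 circ .088 .075 .381 -.239 .05;  python3 plan.py .635 .1698 .2 72
```

```text
px 2069 z max 0.08878463501676653
wjar2 0.3797 -0.2410  axes 0.0596 0.0622
t 16.08 pos [ 0.381  -0.2369  0.2206] yaw 71.7 TURN total -0.003 SHIFT total [9.305 2.319 0.413] q [-0.7   0.25  1.99 -0.    0.9  -0.38]
```

Call:
{"fn": "drive_tool", "kwargs": {
  "commands": [
    [0.665,0.166,0,0],
    [0.665,0.166,0,0],
    [0.665,0.166,0,0],
    [0.665,0.166,0,0],
    [0.665,0.166,0,0]
  ]
}}

```text
t: 16.5
eef_pos: [0.4723, -0.0902, 0.2175]
eef_rot: [-3.139, 0.0, 1.251]
force: [0.4, -1.1, -0.3]
gripper_width: 0.0855
grip_force: 0.0
```

Call:
{"fn": "drive_tool", "kwargs": {
  "commands": [
    [0.665,0.166,0,0],
    [0.665,0.166,0,0],
    [0.665,0.166,0,0],
    [0.665,0.166,0,0],
    [0.665,0.166,0,0]
  ]
}}

```text
t: 16.92
eef_pos: [0.564, 0.0547, 0.2171]
eef_rot: [-3.139, 0.001, 1.252]
force: [-0.4, -0.4, -0.4]
gripper_width: 0.0854
grip_force: 0.0
```

Call:
{"fn": "drive_tool", "kwargs": {
  "commands": [
    [0.665,0.166,0.1,0],
    [0.665,0.166,0.1,0],
    [0.665,0.166,0.1,0],
    [0.665,0.166,0.1,0],
    [0,0,0,0]
  ]
}}

```text
t: 17.33
eef_pos: [0.6382, 0.1731, 0.1952]
eef_rot: [-3.138, 0.001, 1.254]
force: [-0.4, 0.5, -0.1]
gripper_width: 0.0851
grip_force: 0.0
```

```bash
python3 wr.py wdish circ .038 .032 .635 .170 .045;python3 wr.py wdish_ circ .025 .017 .635 .170 .09;  python3 plan.py .635 .170 .018 72
```

```text
px 1301 z max 0.03885053588145565
wdish 0.6349 0.1714  axes 0.0521 0.0531
px 9448 z max 0.036533539074579555
wdish_ 0.6350 0.1709  axes 0.1487 0.1494
t 17.43 pos [0.6365 0.1697 0.1963] yaw 71.8 TURN total -0.002 SHIFT total [-0.004 -0.031  3.565] q [ 0.16  0.57  1.51 -0.    1.07  0.48]
```

View pics/wdish.png

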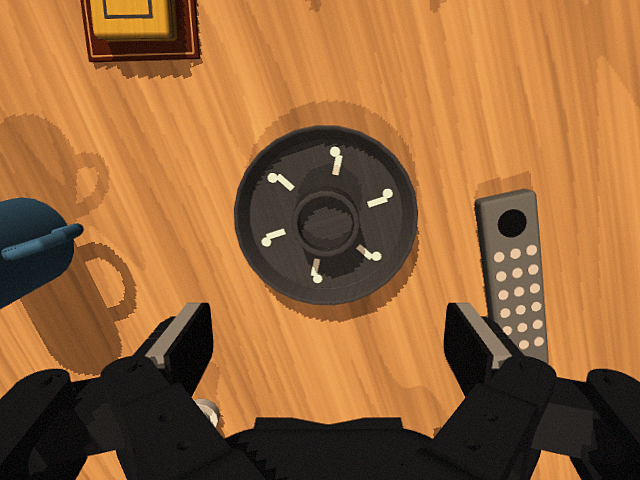

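The dish boss is at (327,222), with six white pegs around it at image angles of about 26, 84, 141, 198, 260 and 325°. They could be in the fingers' way, so I'll check their height.

```bash
python3 - <<'E'
from h import *
s=snap('wrist'); P=cloud(s); g=cv2.cvtColor(s['color'],cv2.COLOR_RGB2HSV)
k=((g[...,2]>150)&(g[...,1]<80)&(np.hypot(P[...,0]-.635,P[...,1]-.171)<.07)).astype(np.uint8)
n,l,st,c=cv2.connectedComponentsWithStats(k); a=np.radians(71.8)
for i in range(1,n):
    if st[i,4]<15: continue
    q=P[l==i]-[.635,.171,0]; tx=q[:,0]*np.cos(a)+q[:,1]*np.sin(a); ty=q[:,0]*np.sin(a)-q[:,1]*np.cos(a)
    print(c[i].round(),'z',np.percentile(q[:,2],[5,50,95]).round(4),'toolx',tx.min().round(3),tx.max().round(3),'tooly',ty.min().round(3),ty.max().round(3))
E
```

```text
[337. 154.] z [0.0128 0.0139 0.0152] toolx 0.036 0.07 tooly 0.002 0.013
[280. 175.] z [0.0129 0.0141 0.0152] toolx 0.023 0.07 tooly -0.048 0.002
[382. 193.] z [0.013  0.0143 0.0155] toolx 0.01 0.07 tooly 0.002 0.055
[272. 232.] z [0.0127 0.014  0.0152] toolx -0.025 -0.01 tooly -0.055 -0.035
[373. 250.] z [0.0132 0.0142 0.0154] toolx -0.038 0.07 tooly 0.002 0.048
[316. 271.] z [0.013  0.0142 0.0154] toolx -0.059 -0.044 tooly -0.013 -0.004
[499. 360.] z [0.2452 0.2462 0.2471] toolx 0.007 0.012 tooly 0.046 0.051
[158. 360.] z [0.2457 0.2465 0.2474] toolx 0.007 0.07 tooly -0.047 0.002
```

The markings are flat on the dish floor (z≈0.014), so nothing is in the way. I'll grip the boss.

Call:
{"fn": "drive_tool", "kwargs": {
  "commands": [
    [0.02,-0.04,0.4,0],
    [0,0,0.6,0],
    [0,0,0.6,0],
    [0,0,0.6,0],
    [0,0,0.6,0]
  ]
}}

```text
t: 17.9
eef_pos: [0.6349, 0.169, 0.0579]
eef_rot: [-3.141, 0.0, 1.25]
force: [0.4, -0.2, 0.2]
gripper_width: 0.0853
grip_force: 0.0
```

Call:
{"fn": "drive_tool", "kwargs": {
  "commands": [
    [0,0,0.3,0],
    [0,0,0.2,0],
    [0,0,0.1,0],
    [0,0,0.04,0],
    [0,0,0,0]
  ]
}}

```text
t: 18.32
eef_pos: [0.6358, 0.17, 0.0278]
eef_rot: [3.141, -0.0, 1.251]
force: [0.2, -0.8, 0.2]
gripper_width: 0.0854
grip_force: 0.0
```

Call:
{"fn": "drive_tool", "kwargs": {
  "commands": [
    [0,0,0,0],
    [0,0,0,0],
    [0,0,0,0],
    [0,0,0,0],
    [0,0,0,0]
  ],
  "jaw": -1,
  "newtons": 60
}}

```text
t: 18.73
eef_pos: [0.6357, 0.1705, 0.0291]
eef_rot: [3.14, -0.001, 1.252]
force: [-4.4, -1.2, 12.3]
gripper_width: 0.0508
grip_force: 60.0
```

Call:
{"fn": "drive_tool", "kwargs": {
  "commands": [
    [0,0,0,0],
    [0,0,0,0],
    [0,0,0,0],
    [0,0,0,0]
  ]
}}

```text
t: 19.07
eef_pos: [0.6357, 0.1705, 0.0291]
eef_rot: [3.14, -0.001, 1.252]
force: [-5.1, -0.8, 11.9]
gripper_width: 0.0506
grip_force: 60.0
```

Call:
{"fn": "drive_tool", "kwargs": {
  "commands": [
    [0,0,0,0],
    [0,0,0,0],
    [0,0,0,0],
    [0,0,0,0],
    [0,0,0,0]
  ],
  "jaw": 1
}}

```text
t: 19.48
eef_pos: [0.6355, 0.1704, 0.0272]
eef_rot: [-3.142, 0.0, 1.251]
force: [0.5, -0.2, 0.3]
gripper_width: 0.0855
grip_force: 0.0
```

Call:
{"fn": "drive_tool", "kwargs": {
  "commands": [
    [0,0,0.06,0],
    [0,0,0.06,0],
    [0,0,0.05,0],
    [0,0,0,0],
    [0,0,0,0]
  ]
}}

```text
t: 19.9
eef_pos: [0.6354, 0.1704, 0.0184]
eef_rot: [-3.141, 0.0, 1.251]
force: [-0.2, 0.5, -0.3]
gripper_width: 0.0854
grip_force: 0.0
```

```bash
python3 plan.py .635 .171 .0205 71.7; python3 - <<'E'
from h import *
s=snap('scene'); cv2.imwrite('pics/sc.png',cv2.resize(s['color'][200:340,340:500],None,fx=5,fy=4)[:,:,::-1])
E
```

```text
t 19.90 pos [0.6354 0.1704 0.0184] yaw 71.7 TURN total -0.000 SHIFT total [ 0.009 -0.012 -0.043] q [ 0.16  0.79  1.63 -0.    0.72  0.48]
```

View pics/sc.png

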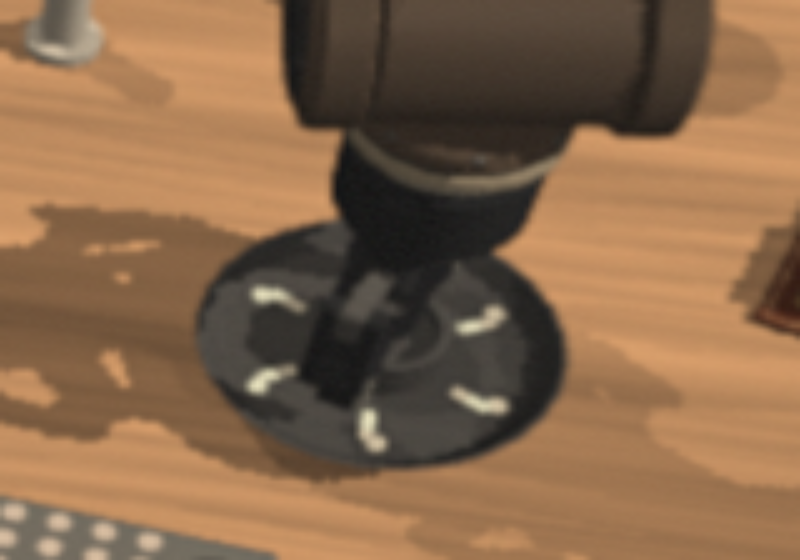

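The open fingers straddle the boss inside the rim (finger at (340,340) in the crop). I'll raise 2 mm and close.

Call:
{"fn": "drive_tool", "kwargs": {
  "commands": [
    [0,-0.01,-0.03,0],
    [0,0,0,0],
    [0,0,0,0],
    [0,0,0,0],
    [0,0,0,0]
  ],
  "jaw": -1
}}

```text
t: 20.37
eef_pos: [0.6355, 0.1706, 0.0213]
eef_rot: [3.14, -0.0, 1.251]
force: [-1.5, -1.1, 6.9]
gripper_width: 0.0519
grip_force: 61.6
```

Call:
{"fn": "drive_tool", "kwargs": {
  "commands": [
    [0,0,0,0],
    [0,0,0,0],
    [0,0,0,0],
    [0,0,0,0]
  ]
}}

```text
t: 20.7
eef_pos: [0.6355, 0.1705, 0.0213]
eef_rot: [3.14, -0.0, 1.251]
force: [-1.7, -0.5, 7.3]
gripper_width: 0.0522
grip_force: 61.6
```

Call:
{"fn": "drive_tool", "kwargs": {
  "commands": [
    [0,0,-0.1,0],
    [0,0,-0.3,0],
    [0,0,-0.5,0],
    [0,0,-0.4,0],
    [0,0,-0.2,0]
  ]
}}

```text
t: 21.12
eef_pos: [0.6356, 0.1707, 0.0976]
eef_rot: [3.14, -0.001, 1.251]
force: [0.7, 0.2, -2.1]
gripper_width: 0.0516
grip_force: 63.6
```

Call:
{"fn": "drive_tool", "kwargs": {
  "commands": [
    [0,0,-0.3,0],
    [0,0,-0.6,0],
    [0,0,-0.5,0],
    [0,0,-0.3,0],
    [0,0,0,0]
  ]
}}

```text
t: 21.53
eef_pos: [0.636, 0.1708, 0.1833]
eef_rot: [3.137, -0.002, 1.251]
force: [-0.3, -0.3, -2.9]
gripper_width: 0.052
grip_force: 63.9
```

```bash
python3 plan.py .381 -.2415 .18 71.7;python3 - <<'E'
from h import *
s=snap('scene'); cv2.imwrite('pics/sc2.png',cv2.resize(s['color'][130:330,340:520],None,fx=4,fy=3)[:,:,::-1])
E
```

```text
t 21.53 pos [0.636  0.1708 0.1833] yaw 71.7 TURN total 0.000 SHIFT total [-9.43  -2.253  0.066] q [ 0.16  0.58  1.53 -0.    1.03  0.48]
```

View pics/sc2.png

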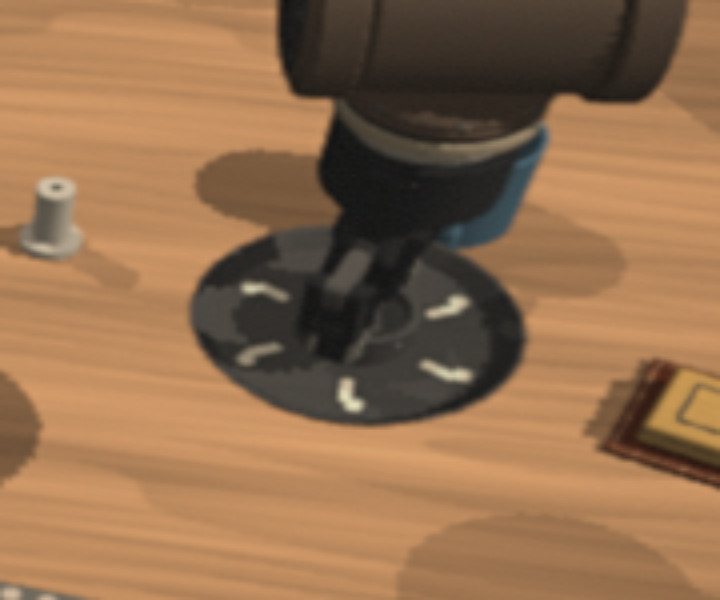

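Call:
{"fn": "drive_tool", "kwargs": {
  "commands": [
    [-0.4,-0.1,0,0],
    [-0.67,-0.16,0,0],
    [-0.67,-0.16,0,0],
    [-0.67,-0.16,0,0],
    [-0.67,-0.16,0,0]
  ]
}}

```text
t: 22.0
eef_pos: [0.5497, 0.035, 0.1783]
eef_rot: [-3.139, 0.001, 1.252]
force: [1.4, 0.4, -3.5]
gripper_width: 0.0521
grip_force: 63.8
```

Call:
{"fn": "drive_tool", "kwargs": {
  "commands": [
    [-0.67,-0.16,0,0],
    [-0.67,-0.16,0,0],
    [-0.67,-0.16,0,0],
    [-0.67,-0.16,0,0],
    [-0.67,-0.16,0,0]
  ]
}}

```text
t: 22.42
eef_pos: [0.4592, -0.1113, 0.1787]
eef_rot: [-3.139, -0.0, 1.252]
force: [0.7, -1.5, -2.2]
gripper_width: 0.0514
grip_force: 63.8
```

Call:
{"fn": "drive_tool", "kwargs": {
  "commands": [
    [-0.67,-0.16,0,0],
    [-0.67,-0.16,0,0],
    [-0.67,-0.16,0,0],
    [-0.67,-0.16,0,0],
    [-0.3,-0.07,0,0]
  ]
}}

```text
t: 22.83
eef_pos: [0.3782, -0.2428, 0.1788]
eef_rot: [-3.139, -0.0, 1.25]
force: [0.4, 0.4, -3.1]
gripper_width: 0.0521
grip_force: 63.9
```

```bash
python3 plan.py .3797 -.2415 .107 71.7;python3 - <<'E'
from h import *
s=snap('wrist'); save(s,'wh.png'); P=cloud(s); c=robot.read_state()['eef_pos']
k=(s['depth']>0)&(np.hypot(P[...,0]-c[0],P[...,1]-c[1])<.065)&(P[...,2]>.1)&(P[...,2]<.19)
r=np.hypot(P[...,0]-c[0],P[...,1]-c[1]); k&=(r>.042)&(r<.058)
Q=P[k]; 
for _ in range(4):
    A=np.c_[Q[:,:2]-c[:2],np.ones(len(Q))]; f=np.linalg.lstsq(A,Q[:,2],rcond=None)[0]; e=np.abs(A@f-Q[:,2]); Q=Q[e<max(.002,np.median(e)*2)]
print('floor plane slope x,y,z',f.round(4),len(Q))
E
```

```text
t 22.83 pos [ 0.3782 -0.2428  0.1788] yaw 71.6 TURN total -0.001 SHIFT total [0.034 0.02  1.437] q [-0.72  0.32  2.03 -0.    0.79 -0.4 ]
floor plane slope x,y,z [-0.0044  0.0003  0.1711] 21666
```

View pics/wh.png

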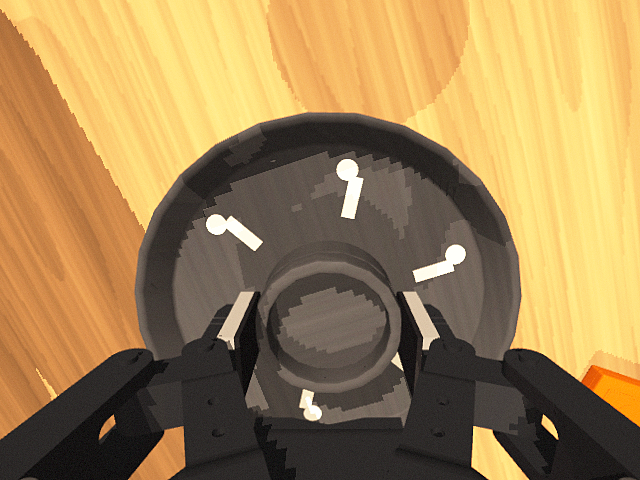

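The dish is held level (slope below 0.005). Its rim shows at left (137,285), top (328,113) and right (520,285), so I'll fit its centre against the TCP.

```bash
python3 - <<'E'
from h import *
from scipy.optimize import least_squares as L
s=snap('wrist'); st=robot.read_state()
Q=onz(s,[(136,290),(150,230),(188,174),(250,131),(328,113),(400,126),(465,165),(507,225),(521,290)],.182)[:,:2]
for R in(.076,.0745):
    r=L(lambda p:np.hypot(Q[:,0]-p[0],Q[:,1]-p[1])-R,[.38,-.24]); print(r.x,np.abs(r.fun).max())
Q=onz(s,[(260,310),(270,285),(293,266),(328,258),(365,265),(390,284),(400,310),(398,345),(382,372),(356,388),(326,392),(297,386),(275,370),(263,345)],.195)[:,:2]
r=L(lambda p:np.hypot(Q[:,0]-p[0],Q[:,1]-p[1])-p[2],[.38,-.24,.027]); print('boss',r.x,np.abs(r.fun).max(), st['eef_pos'])
E
```

```text
[ 0.37801761 -0.24578693] 0.0012344746027458248
[ 0.37860719 -0.24395553] 0.0007175928578013885
boss [ 0.37920323 -0.24286903  0.02635914] 0.0012031126048235898 [ 0.37883417 -0.24226715  0.17889031]
```

Call:
{"fn": "drive_tool", "kwargs": {
  "commands": [
    [0.045,0,0.2,0],
    [0,0,0.35,0],
    [0,0,0.35,0],
    [0,0,0.25,0],
    [0,0,0.1,0]
  ]
}}

```text
t: 23.35
eef_pos: [0.3805, -0.2373, 0.1154]
eef_rot: [-3.138, -0.002, 1.252]
force: [-0.3, -0.2, -2.6]
gripper_width: 0.0517
grip_force: 63.8
```

Call:
{"fn": "drive_tool", "kwargs": {
  "commands": [
    [0,0,0.06,0],
    [0,0,0.05,0],
    [0,0,0.03,0],
    [0,0,0,0],
    [0,0,0,0]
  ]
}}

```text
t: 23.77
eef_pos: [0.3814, -0.2387, 0.1111]
eef_rot: [3.141, 0.0, 1.251]
force: [-0.0, -0.7, -3.0]
gripper_width: 0.052
grip_force: 63.8
```

Call:
{"fn": "drive_tool", "kwargs": {
  "commands": [
    [-0.03,-0.025,0,0],
    [0,0,0.04,0],
    [0,0,0.04,0],
    [0,0,0.03,0],
    [0,0,0,0]
  ]
}}

```text
t: 24.18
eef_pos: [0.3795, -0.2397, 0.105]
eef_rot: [-3.141, -0.0, 1.251]
force: [0.5, 0.2, -2.5]
gripper_width: 0.0519
grip_force: 63.8
```

Call:
{"fn": "drive_tool", "kwargs": {
  "commands": [
    [0,0,0.03,0],
    [0,0,0.02,0],
    [0,0,0,0],
    [0,0,0,0]
  ]
}}

```text
t: 24.52
eef_pos: [0.3796, -0.2397, 0.1027]
eef_rot: [-3.141, 0.0, 1.251]
force: [0.5, -0.3, -2.6]
gripper_width: 0.0516
grip_force: 63.8
```

Call:
{"fn": "drive_tool", "kwargs": {
  "commands": [
    [0,0,0.015,0],
    [0,0,0.01,0],
    [0,0,0,0]
  ]
}}

```text
t: 24.77
eef_pos: [0.3795, -0.2397, 0.1015]
eef_rot: [-3.142, 0.0, 1.251]
force: [-0.1, 0.4, -3.1]
gripper_width: 0.0519
grip_force: 63.8
```

Call:
{"fn": "drive_tool", "kwargs": {
  "commands": [
    [0,0,0.01,0],
    [0,0,0.01,0],
    [0,0,0,0]
  ]
}}

```text
t: 25.02
eef_pos: [0.3797, -0.2398, 0.1012]
eef_rot: [3.141, 0.0, 1.252]
force: [-3.7, 2.4, 9.7]
gripper_width: 0.052
grip_force: 65.1
```

Contact is made and the dish is seated, so I'll release it and lift.

Call:
{"fn": "drive_tool", "kwargs": {
  "commands": [
    [0,0,-0.01,0],
    [0,0,0,0],
    [0,0,0,0],
    [0,0,0,0],
    [0,0,0,0]
  ],
  "jaw": 1
}}

```text
t: 25.43
eef_pos: [0.3796, -0.2397, 0.101]
eef_rot: [3.142, 0.0, 1.251]
force: [-0.4, -0.2, 0.4]
gripper_width: 0.0853
grip_force: 0.0
```

Call:
{"fn": "drive_tool", "kwargs": {
  "commands": [
    [0,0,-0.2,0],
    [0,0,-0.5,0],
    [0,0,-0.7,0],
    [0,0,-0.7,0],
    [0,0,-0.5,0]
  ]
}}

```text
t: 25.85
eef_pos: [0.3797, -0.2398, 0.2336]
eef_rot: [3.14, 0.001, 1.251]
force: [0.7, 0.0, 0.7]
gripper_width: 0.0855
grip_force: 0.0
```

Call:
{"fn": "drive_tool", "kwargs": {
  "commands": [
    [0,0,0,0],
    [0,0,0,0]
  ]
}}

```text
t: 26.02
eef_pos: [0.3798, -0.2399, 0.2319]
eef_rot: [3.139, 0.001, 1.251]
force: [0.7, 0.4, 0.1]
gripper_width: 0.0854
grip_force: 0.0
```

```bash
python3 wr.py wd2 circ .118 .112 .3797 -.241 .045; python3 wr.py wd2_ circ .105 .097 .3797 -.241 .09; python3 plan.py .4482 .0104 .2 71.7;python3 - <<'E'
from h import *
s=snap('scene'); cv2.imwrite('pics/sc3.png',cv2.resize(s['color'][100:300,180:400],None,fx=3.6,fy=3)[:,:,::-1])
E
```

```text
px 1738 z max 0.11880932195457738
wd2 0.3798 -0.2390  axes 0.0522 0.0530
px 12856 z max 0.11661119876739112
wd2_ 0.3799 -0.2396  axes 0.1490 0.1496
t 26.12 pos [ 0.3792 -0.2394  0.2302] yaw 71.7 TURN total -0.000 SHIFT total [ 5.177 -0.259  0.604] q [-0.71  0.24  1.97 -0.    0.93 -0.39]
```

View pics/sc3.png

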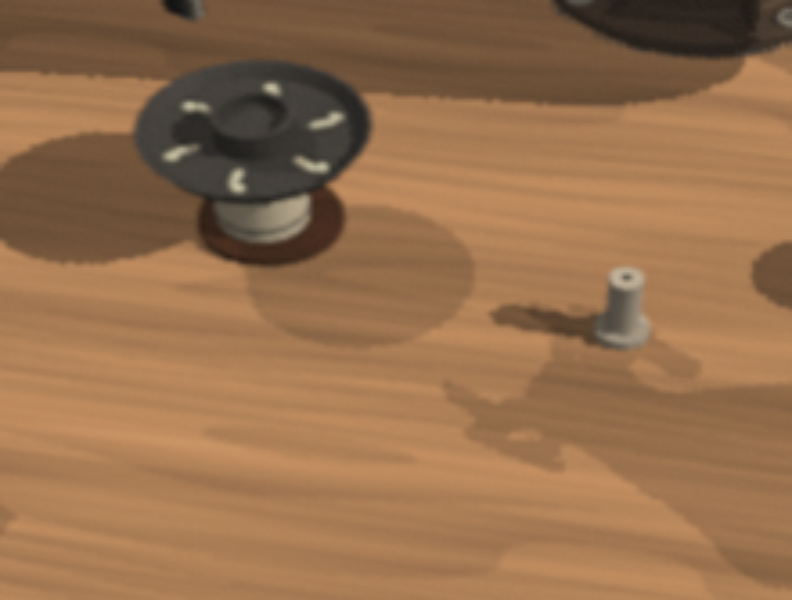

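The dish is seated level with its boss top at z=0.118 and its axis at about (0.380, -0.239). The holder stands upright at crop (625,310). I'll go to the holder, swinging slightly outward.

Call:
{"fn": "drive_tool", "kwargs": {
  "commands": [
    [0.63,0.134,0,0],
    [0.63,0.134,0,0],
    [0.63,0.134,0,0],
    [0.63,0.134,0,0],
    [0.63,0.134,0,0]
  ]
}}

```text
t: 26.58
eef_pos: [0.461, -0.0992, 0.2298]
eef_rot: [-3.139, 0.0, 1.251]
force: [0.5, -0.7, 0.1]
gripper_width: 0.0851
grip_force: 0.0
```

Call:
{"fn": "drive_tool", "kwargs": {
  "commands": [
    [0.5,-0.23,0.1,0],
    [0.5,-0.23,0.1,0],
    [0.5,-0.23,0.2,0],
    [0.5,-0.23,0.2,0],
    [0,0,0,0]
  ]
}}

```text
t: 27.0
eef_pos: [0.4466, 0.012, 0.1984]
eef_rot: [-3.136, 0.001, 1.254]
force: [0.1, -0.9, -0.5]
gripper_width: 0.0851
grip_force: 0.0
```

Call:
{"fn": "drive_tool", "kwargs": {
  "commands": [
    [0,0,0,0],
    [0,0,0,0]
  ],
  "newtons": 40
}}

```text
t: 27.17
eef_pos: [0.4486, 0.0084, 0.2004]
eef_rot: [-3.14, 0.0, 1.252]
force: [0.6, -0.3, 0.1]
gripper_width: 0.0853
grip_force: 0.0
```

```bash
python3 wr.py wh2 circ .064 .055 .4482 .0104 .03; python3 plan.py .4482 .0104 .028 71.7
```

```text
px 712 z max 0.06491884970726389
wh2 0.4486 0.0126  axes 0.0209 0.0222
t 27.22 pos [0.4488 0.0081 0.2007] yaw 71.7 TURN total -0.000 SHIFT total [ 0.041 -0.025  3.454] q [-0.13  0.28  2.01 -0.    0.85  0.19]
```

Call:
{"fn": "drive_tool", "kwargs": {
  "commands": [
    [0.07,-0.03,0.3,0],
    [0,0,0.6,0],
    [0,0,0.6,0],
    [0,0,0.6,0],
    [0,0,0.6,0]
  ]
}}

```text
t: 27.63
eef_pos: [0.4486, 0.0114, 0.065]
eef_rot: [3.14, -0.0, 1.25]
force: [1.2, -0.5, -0.6]
gripper_width: 0.0856
grip_force: 0.0
```

Call:
{"fn": "drive_tool", "kwargs": {
  "commands": [
    [0,0,0.4,0],
    [0,0,0.3,0],
    [0,0,0.05,0],
    [0,0,0,0],
    [0,0,0,0]
  ]
}}

```text
t: 28.05
eef_pos: [0.4487, 0.0119, 0.0291]
eef_rot: [3.141, -0.0, 1.251]
force: [0.0, 0.1, 0.9]
gripper_width: 0.0853
grip_force: 0.0
```

Call:
{"fn": "drive_tool", "kwargs": {
  "commands": [
    [0,0,0,0],
    [0,0,0,0],
    [0,0,0,0],
    [0,0,0,0],
    [0,0,0,0]
  ],
  "jaw": -0.2
}}

```text
t: 28.47
eef_pos: [0.4484, 0.0125, 0.0289]
eef_rot: [3.141, -0.0, 1.252]
force: [0.4, -0.3, 0.9]
gripper_width: 0.0341
grip_force: 0.0
```

Call:
{"fn": "drive_tool", "kwargs": {
  "commands": [
    [0,0,0,0],
    [0,0,0,0],
    [0,0,0,0],
    [0,0,0,0],
    [0,0,0,0]
  ],
  "jaw": -1
}}

```text
t: 28.88
eef_pos: [0.4483, 0.0125, 0.0287]
eef_rot: [3.141, 0.0, 1.251]
force: [-1.0, -0.1, 5.4]
gripper_width: 0.0211
grip_force: 38.9
```

Call:
{"fn": "drive_tool", "kwargs": {
  "commands": [
    [0,0,0,0],
    [0,0,0,0],
    [0,0,0,0]
  ]
}}

```text
t: 29.13
eef_pos: [0.4484, 0.0125, 0.0287]
eef_rot: [3.141, -0.0, 1.251]
force: [0.0, -0.2, 5.3]
gripper_width: 0.0211
grip_force: 38.9
```

Call:
{"fn": "drive_tool", "kwargs": {
  "commands": [
    [0,0,-0.3,0],
    [0,0,-0.7,0],
    [0,0,-0.8,0],
    [0,0,-0.8,0],
    [0,0,-0.8,0]
  ]
}}

```text
t: 29.55
eef_pos: [0.4475, 0.0126, 0.2003]
eef_rot: [-3.141, 0.0, 1.251]
force: [1.2, -0.1, -1.3]
gripper_width: 0.0207
grip_force: 39.4
```

Call:
{"fn": "drive_tool", "kwargs": {
  "commands": [
    [0,0,-0.2,0],
    [-0.5,0.23,0,0],
    [-0.5,0.23,0,0],
    [-0.5,0.23,0,0],
    [-0.5,0.23,0,0]
  ]
}}

```text
t: 29.97
eef_pos: [0.4603, -0.0979, 0.2086]
eef_rot: [-3.142, 0.0, 1.252]
force: [0.2, 0.6, -1.4]
gripper_width: 0.0209
grip_force: 39.5
```

Call:
{"fn": "drive_tool", "kwargs": {
  "commands": [
    [-0.63,-0.134,0,0],
    [-0.63,-0.134,0,0],
    [-0.63,-0.134,0,0],
    [-0.63,-0.134,0,0],
    [-0.63,-0.134,0,0]
  ]
}}

```text
t: 30.38
eef_pos: [0.3781, -0.2369, 0.2084]
eef_rot: [-3.141, -0.0, 1.252]
force: [1.7, -0.3, -0.8]
gripper_width: 0.021
grip_force: 39.4
```

Call:
{"fn": "drive_tool", "kwargs": {
  "commands": [
    [0,0,0,0],
    [0,0,0,0]
  ]
}}

```text
t: 30.55
eef_pos: [0.3784, -0.2368, 0.2083]
eef_rot: [-3.141, -0.0, 1.248]
force: [-0.3, 0.6, -1.9]
gripper_width: 0.021
grip_force: 39.5
```

```bash
python3 plan.py .3798 -.2393 .137 71.7; python3 - <<'E'
from h import *
s=snap('wrist'); save(s,'wh3.png')
E
```

```text
t 30.55 pos [ 0.3784 -0.2368  0.2083] yaw 71.5 TURN total -0.002 SHIFT total [-0.038  0.041  1.427] q [-0.71  0.27  2.01 -0.    0.87 -0.38]
```

View pics/wh3.png

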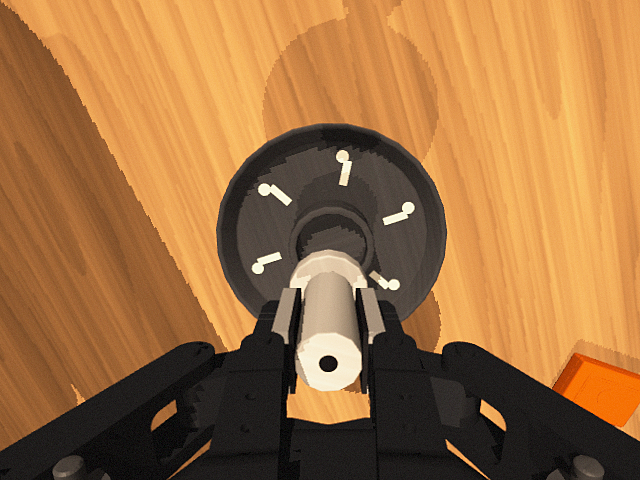

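The held holder's top hole is at (328,362), and the dish socket shows behind it at about (332,232). I'll locate the holder axis from its top.

```bash
python3 - <<'E'
from h import *
from scipy.optimize import least_squares as L
s=snap('wrist'); e=robot.read_state()['eef_pos']; z0=e[2]-.0287
print('TCP',e,'holder top',onz(s,[(328,362)],z0+.064))
Q=onz(s,[(291,278),(297,264),(310,254),(328,250),(346,254),(360,264),(366,278)],z0+.010)[:,:2]
r=L(lambda p:np.hypot(Q[:,0]-p[0],Q[:,1]-p[1])-.018,e[:2]); print('foot',r.x,np.abs(r.fun).max())
Q=onz(s,[(218,235),(225,200),(245,165),(285,133),(332,124),(385,135),(425,170),(440,200),(445,235)],.105)[:,:2]
r=L(lambda p:np.hypot(Q[:,0]-p[0],Q[:,1]-p[1])-.0745,e[:2]); print('dish',r.x,np.abs(r.fun).max())
E
```

```text
TCP [ 0.37926008 -0.23544035  0.20838438] holder top [[ 0.3790394  -0.23602286  0.24368438]]
foot [ 0.37966279 -0.23484914] 0.0007790197926568453
dish [ 0.38088822 -0.23930565] 0.001107527571377151
```

Call:
{"fn": "drive_tool", "kwargs": {
  "commands": [
    [-0.06,0.038,0.2,0],
    [0,0,0.3,0],
    [0,0,0.3,0],
    [0,0,0.25,0],
    [0,0,0.1,0]
  ]
}}

```text
t: 31.07
eef_pos: [0.3803, -0.2379, 0.1497]
eef_rot: [-3.14, -0.001, 1.253]
force: [-0.3, -1.0, -1.3]
gripper_width: 0.0211
grip_force: 39.5
```

Call:
{"fn": "drive_tool", "kwargs": {
  "commands": [
    [0,0,0,0],
    [0,0,0,0],
    [0,0,0,0]
  ]
}}

```text
t: 31.32
eef_pos: [0.3806, -0.2392, 0.1517]
eef_rot: [3.141, 0.0, 1.252]
force: [0.5, 0.5, -0.5]
gripper_width: 0.0208
grip_force: 39.5
```

```bash
python3 plan.py .380 -.2393 .137 71.7
```

```text
t 31.32 pos [ 0.3806 -0.2392  0.1517] yaw 71.7 TURN total 0.000 SHIFT total [-0.005 -0.011  0.293] q [-0.71  0.36  2.07 -0.    0.71 -0.39]
```

Aligned; I'll lower it slowly.

Call:
{"fn": "drive_tool", "kwargs": {
  "commands": [
    [0,-0.01,0.06,0],
    [0,0,0.05,0],
    [0,0,0.05,0],
    [0,0,0.04,0],
    [0,0,0,0]
  ]
}}

```text
t: 31.73
eef_pos: [0.3795, -0.2392, 0.1407]
eef_rot: [-3.141, -0.0, 1.251]
force: [-0.4, -0.4, -1.5]
gripper_width: 0.0208
grip_force: 39.5
```

Call:
{"fn": "drive_tool", "kwargs": {
  "commands": [
    [0,0,0.03,0],
    [0,0,0.02,0],
    [0,0,0,0],
    [0,0,0,0]
  ]
}}

```text
t: 32.07
eef_pos: [0.3796, -0.2392, 0.1385]
eef_rot: [3.142, 0.0, 1.251]
force: [-0.2, 0.7, -0.5]
gripper_width: 0.0209
grip_force: 39.5
```

Call:
{"fn": "drive_tool", "kwargs": {
  "commands": [
    [0,0,0.015,0],
    [0,0,0.01,0],
    [0,0,0.005,0],
    [0,0,0,0],
    [0,0,0,0]
  ]
}}

```text
t: 32.48
eef_pos: [0.3796, -0.2392, 0.1371]
eef_rot: [3.142, 0.0, 1.251]
force: [0.2, -0.3, -0.5]
gripper_width: 0.0212
grip_force: 39.5
```

Call:
{"fn": "drive_tool", "kwargs": {
  "commands": [
    [0,0,0.01,0],
    [0,0,0.005,0],
    [0,0,0.005,0],
    [0,0,0,0]
  ]
}}

```text
t: 32.82
eef_pos: [0.3798, -0.2393, 0.1367]
eef_rot: [3.141, 0.0, 1.251]
force: [-1.6, 1.4, 9.9]
gripper_width: 0.0211
grip_force: 40.8
```

Contact at z=0.1367, exactly as predicted. I'll release it and lift clear.

Call:
{"fn": "drive_tool", "kwargs": {
  "commands": [
    [0,0,-0.01,0],
    [0,0,0,0],
    [0,0,0,0],
    [0,0,0,0],
    [0,0,0,0]
  ],
  "jaw": 0.5
}}

```text
t: 33.23
eef_pos: [0.3796, -0.2392, 0.1365]
eef_rot: [-3.142, 0.0, 1.251]
force: [0.1, -0.7, -0.3]
gripper_width: 0.0641
grip_force: 0.0
```

Call:
{"fn": "drive_tool", "kwargs": {
  "commands": [
    [0,0,-0.2,0],
    [0,0,-0.5,0],
    [0,0,-0.6,0],
    [0,0,-0.6,0],
    [0,0,-0.4,0]
  ]
}}

```text
t: 33.65
eef_pos: [0.3799, -0.2394, 0.254]
eef_rot: [3.14, 0.001, 1.251]
force: [0.8, -0.2, 0.3]
gripper_width: 0.0642
grip_force: 0.0
```

Call:
{"fn": "drive_tool", "kwargs": {
  "commands": [
    [0,0,0,0],
    [0,0,0,0],
    [0,0,0,0],
    [0,0,0,0],
    [0,0,0,0]
  ]
}}

```text
t: 34.07
eef_pos: [0.3794, -0.239, 0.2506]
eef_rot: [-3.14, -0.001, 1.251]
force: [-0.8, 0.7, -0.6]
gripper_width: 0.0644
grip_force: 0.0
```

```bash
python3 wr.py wf circ .172 .160 .3797 -.239 .03; python3 wr.py wf2 circ .105 .097 .3797 -.239 .09; python3 - <<'E'
from h import *
s=snap('scene'); cv2.imwrite('pics/sc4.png',cv2.resize(s['color'][80:330,170:570],None,fx=2,fy=2)[:,:,::-1])
E
```

```text
px 1127 z max 0.17285387944531355
wf 0.3800 -0.2385  axes 0.0210 0.0237
px 9342 z max 0.11677019522724887
wf2 0.3799 -0.2395  axes 0.1488 0.1496
```

View pics/sc4.png

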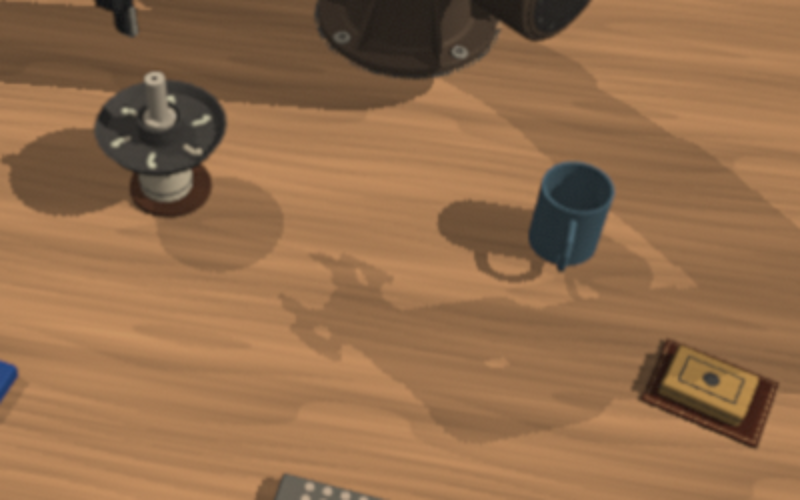

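The stack stands upright at (160,130), and the tin lies centred on the mat at (710,382). I'm handing the job in.

```bash
python3 -c "
from h import *
print(robot.finish_job())"
```

```text
the job is handed in; nothing more can be done
None
```

I handed the job in after about 34 s of robot time with no pass/fail verdict returned; my last camera check showed the jar, dish and holder stacked upright on the coaster within about 1 mm, and the tin lid up 3–6 mm from the mat centre.

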